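Make up two weld kits from the cut stock

ROBOT

A 6-joint arm with a two-finger parallel gripper is mounted at the origin on the work surface. World frame = base frame: x ahead of the robot, y to its left, z up, the work surface at z = 0. Lengths are in m, angles in rad, forces in N, time in s.
With the tool pointing down it reaches from about 0.275 to 0.775 m from the base axis. Payload 14.6 kg.
Tool frame: the origin (TCP) lies at the very end of the fingers, on their centre line; the grasp point (between the pads) lies behind it (r.pinch_z is the z of the grasp point in the tool frame, in m); z points along the fingers, y is the line along which they close (so a half turn about z gives the same grasp; the last joint's range is limited). The gripper opens to 85 mm and grips with 20 to 120 N. Pads are 22 mm wide; open, the fingers measure 114 mm over their backs; the gripper's body (76 mm by 85 mm) begins 54 mm behind the grasp point. The pads swing forward as they close: fully open they stand 13 mm farther back than shut.
Start: joints at [-1.26, 0.263, -0.048, 1.259, 0, 1.415], TCP at [0.236, -0.469, 0.231] pointing down, gripper open.
Joint ranges: [-2.65, 2.65], [-0.89, 1.7], [-1.18, 1.37], [-2.13, 2.11], [-1.35, 1.29], [-3.14, 3.14]. Speed limits (rad/s): [1.89, 1.89, 2.57, 2.79, 3.14, 3.14].

INTERFACE

Orientations are given as a unit quaternion [x, y, z, w].
In Python, from cell import status, imaging, order, r gives the robot as it stands.
- The arm moves only by the tool step_arm, never from a script. Its argument "increments" is one flat list of numbers, 5 for each row, row after row: the shift along the tool's x, y, z in m, then the turn about the tool's z in rad, then the opening, from 0 (shut) to 1 (fully open). In form: [x, y, z, roll, hand, x, y, z, roll, hand, ...]. A call has 1 to 10 rows; each row is the pose to reach, as a shift and turn from the pose commanded when the call began, along the tool's axes at that moment; what a row does not reach only later rows make up. A row lasts 1/12 s, in which the tool goes at most 41.7 mm and 7.16 degrees, less where a joint would pass 70% of its speed; a pose out of reach is approached as far as the arm can. A call with a gripper value outside its range is refused whole. The fingers move at their own pace and stop on an object; the grip force is fixed at half the most. Time passes only in rows, so rows that repeat a pose let the fingers close. It gives the time, the measured TCP pose, the force, the opening and the grip force at its end, in the units of the state.
- status.get_state(): the state, without advancing time (a new reading comes with each control period).
- imaging.snapshot(name): name is "side" or "top"; returns a dict with "img" (480x640x3 uint8, red, green, blue), "mtx" (3x3 intrinsics, pixels), "rvec" (rotation vector, rad) and "tvec" (3), from world to camera coordinates, as OpenCV has them. Camera axes: x right, y down, z forward; pixel columns grow to the right and rows downward; lengths in m; the calibration is good to about 2 mm. A picture is of the moment at which its call begins. There is no depth.
- order.close_job(): hands the job in; it is judged then, once.
The state is a dict: "t": time; "q": joint angles; "qvel": joint speeds; "joint_efforts": joint torques, N m; "position": TCP position; "eef_rot": TCP orientation; "ft_force": force on the tool from outside, world axes, zero at the start; "torque": the same for the moment, N m; "grip_width": opening from 0.0 (shut) to 1.0 (fully open); "grip_force": force on a finger pad.
Only numpy, scipy, OpenCV 4.12 (cv2) and the standard library are available. Lean on these libraries where they do the work, as an engineer would, in place of code of your own. Each camera call takes 0.05 s, during which the arm holds its last target. There are 200 camera calls.

TASK

Make up two weld kits from the steel stock on the table: the flange with the neck and the short round pipe go into the tray with two compartments, and the square tube, the angle piece and the channel piece go into the tray with three compartments. One part to a compartment, set down on the tray's floor, not dropped, the same way up as it is now. Leave the long pipe and the flat flange where they are.

Things in the scene. Friction and masses are not known exactly. Their poses are not given: they have to be found in the camera images.
- tray_two: fixed open tray of grey-painted sheet steel, 250 mm long (its x) by 124 mm wide (its y), 18 mm high, floor and walls 3 mm thick; two equal compartments in a row along its length, their centres at -61.75 and +61.75 mm along its x from its middle, each 120.5 mm (x) by 118 mm (y) inside. Origin: middle of its underside, which lies on the table; z up. Stands left or right of the stock, turned by up to 0.25 rad.
- tray_three: fixed open tray of grey-painted sheet steel, 250 mm long (its x) by 124 mm wide (its y), 18 mm high, floor and walls 3 mm thick; three equal compartments in a row along its length, their centres at -82.3, 0 and +82.3 mm along its x from its middle, each 79.3 mm (x) by 118 mm (y) inside. Origin: middle of its underside, which lies on the table; z up. Stands left or right of the stock, turned by up to 0.25 rad.
- neck_flange_c (a point): weld-neck flange of bare steel, lying on its round plate with its neck up: plate 98 mm across and 14 mm thick with four bolt holes, then a cone from 38 mm down to the straight neck, 27 mm across, from 28 to 56 mm up (grip it there). 0.5 to 0.8 kg. This point: on its axis, half-way up (28 mm above its underside); z up along the axis.
- short_pipe_c (a point): short stub of bare steel pipe standing on end, 27 mm across, 3 mm wall, 45 mm tall, about 0.1 kg. This point: its centre, 22.5 mm above its underside; z up along its axis.
- square_tube_c (a point): cut of bare steel square tube standing on end, 40 by 40 mm, 4 mm wall, 60 mm tall, about 0.3 kg. This point: its centre, 30 mm above its underside; x and y square to its sides, z up along the tube.
- angle_c (a point): cut of bare steel angle (L section) 50 by 50 mm, 8 mm thick, 56 mm long (its x), lying with one leg flat on the table and the other standing upright along one side, about 0.3 kg. This point: centre of its 56 x 50 x 50 mm outline, 25 mm above its underside; z up. The upright leg (8 mm thick, 50 mm tall, good to grip) has its middle plane 21 mm from this point towards the piece's +y.
- channel_c (a point): cut of bare steel channel (U section) 50 mm wide (its y), 38 mm high, 6 mm thick, 56 mm long (its x), lying on its web with both legs up, about 0.3 kg. This point: centre of its 56 x 50 x 38 mm outline, 19 mm above its underside; z up. Grip it across both legs, 50 mm.
- long_pipe_c (a point): not for the kits: long pipe of bare steel standing on end, 27 mm across like the short one but 100 mm tall. This point: its centre, 50 mm above its underside.
- flat_flange_c (a point): not for the kits: flat flange without a neck, lying flat, 98 mm across, 14 mm thick, with four bolt holes round a dark bore. This point: its centre, 7 mm above its underside.

How it is judged:
By the outcome, as a careful person would: the job done as asked, in the order asked, and still so for the second after the job is handed in, with the robot touching nothing.
It also fails if it takes over 120 s, if anything falls off the work surface, if the arm or the gripper's body presses on something with over 40 N, if the wrist force passes 120 N, or if a joint passes its speed limit or range.

## Working session

There is one attempt and no reset: what is moved stays moved. The work goes in short steps, Python scripts to look and compute and a tool call to move; the robot and the scene stay as the last step left them, time stands still between calls to the robot, and variables do not carry over. Pictures are saved under pics/ and viewed, at most 14 in all, crops included, and the job is handed in when it is done.

Besides the shell and the picture viewer there is one more tool, called after "Emit:" as name(argument=value, ...), one argument or row to a line, values as JSON. step_arm: Moves the arm, as the interface text tells. Its arguments: {"type":"object","properties":{"increments":{"type":"array","items":{"type":"number"}}},"required":["increments"]}

```bash
ls; mkdir -p pics; python3 - <<'E'
from cell import status, imaging, order, r
import cv2,numpy as np
s=status.get_state();print(s, r.pinch_z)
for n in("top","side"):
    d=imaging.snapshot(n);cv2.imwrite(f"pics/{n}0.png",d["img"][:,:,::-1]);np.savez(f"{n}0.npz",**d)
    R=cv2.Rodrigues(np.array(d["rvec"]))[0];print(n,d["mtx"],(-R.T@np.array(d["tvec"]).ravel()),R)
E
```

```text
pics
{'t': 0.0, 'q': array([-1.26028535e+00,  2.63545530e-01, -4.89715817e-02,  1.25937217e+00,
       -3.37364297e-05,  1.41548089e+00]), 'qvel': array([-7.96151803e-04,  9.66556503e-04, -6.77217601e-05,  4.69367006e-04,
        1.84772356e-04, -7.55973818e-04]), 'joint_efforts': array([ 7.57255893e-04, -6.37601995e+01,  3.84573019e+01,  1.37112988e-02,
       -5.75268541e-05,  5.47336538e-05]), 'position': array([ 0.23570246, -0.46880205,  0.23080065]), 'eef_rot': array([ 9.72997972e-01,  2.30813016e-01, -5.91802888e-05, -5.43524712e-04]), 'ft_force': array([-0.70553421, -0.27469237, -0.31862933]), 'torque': array([-0.04035537, -0.03785403, -0.01720827]), 'grip_force': 0.0, 'grip_width': 1.0016014785022527} -0.0187
top [[623.73262402   0.         310.35763703]
 [  0.         623.73262402 239.8156753 ]
 [  0.           0.           1.        ]] [0.44874292 0.00249871 1.45885075] [[-0.01410914 -0.99983073 -0.01180893]
 [-0.99783287  0.01483808 -0.06410455]
 [ 0.06426892  0.01087888 -0.99787332]]
side [[515.29643902   0.         319.15618778]
 [  0.         515.29643902 239.47214328]
 [  0.           0.           1.        ]] [ 0.44310136 -0.76938976  0.5933796 ] [[ 9.91425327e-01 -1.30671012e-01 -9.52569566e-04]
 [-7.26988385e-02 -5.45492949e-01 -8.34956479e-01]
 [ 1.08584988e-01  8.27866251e-01 -5.50315156e-01]]
```

View pics/top0.png

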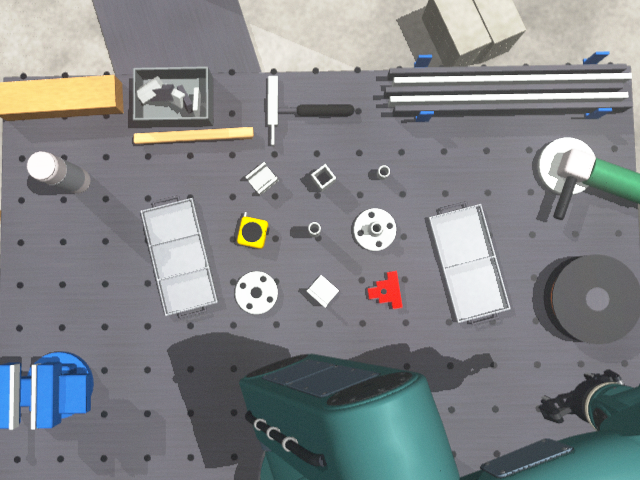

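View pics/side0.png

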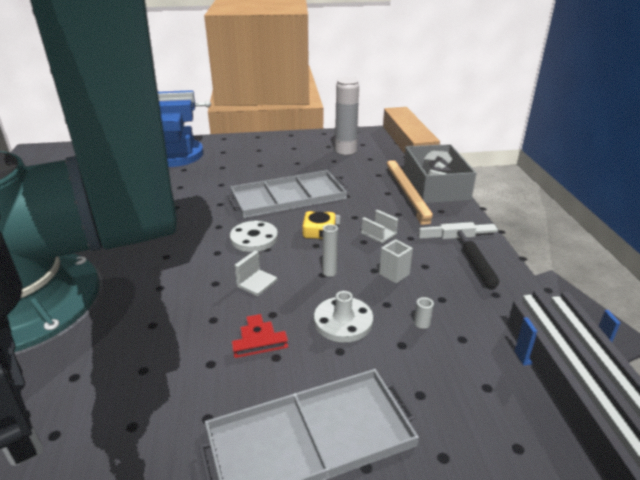

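```bash
cat > h.py <<'E'
import numpy as np,cv2
from cell import status,imaging,order,r
def load(n,k="0"): return dict(np.load(f"{n}{k}.npz"))
def snap(n,k):
    d=imaging.snapshot(n); np.savez(f"{n}{k}.npz",**d); cv2.imwrite(f"pics/{n}{k}.png",d["img"][:,:,::-1]); return load(n,k)
def ray(d,uv):
    R=cv2.Rodrigues(d["rvec"])[0]; c=-R.T@d["tvec"].ravel()
    return c,R.T@np.linalg.inv(d["mtx"])@np.array([uv[0],uv[1],1.])
def onz(d,uv,z):
    c,v=ray(d,uv); return c+v*(z-c[2])/v[2]
def tri(d1,p1,d2,p2):
    c1,v1=ray(d1,p1); c2,v2=ray(d2,p2)
    v1/=np.linalg.norm(v1);v2/=np.linalg.norm(v2)
    s=np.linalg.lstsq(np.c_[v1,-v2],c2-c1,rcond=None)[0]
    a,b=c1+v1*s[0],c2+v2*s[1]; return (a+b)/2,np.linalg.norm(a-b)
def proj(d,P): return cv2.projectPoints(np.array([P],float),d["rvec"],d["tvec"],d["mtx"],None)[0].ravel()
E
python3 - <<'E'
from h import *
for n,box,th in(("top",(130,150,520,330),150),("side",(190,160,450,480),135)):
    d=load(n);x0,y0,x1,y1=box
    hsv=cv2.cvtColor(d["img"],cv2.COLOR_RGB2HSV)
    m=((hsv[...,2]>th)&(hsv[...,1]<60)).astype(np.uint8)
    k=np.zeros_like(m);k[y0:y1,x0:x1]=1;m*=k
    cs,_=cv2.findContours(m,cv2.RETR_EXTERNAL,cv2.CHAIN_APPROX_NONE)
    S=2 if n=="top" else 1.8
    im=cv2.resize(d["img"][y0:y1,x0:x1],None,fx=S,fy=S,interpolation=cv2.INTER_CUBIC)
    for i,c in enumerate(cs):
        if cv2.contourArea(c)<25: continue
        q=cv2.minAreaRect(c);print(n,i,cv2.contourArea(c),np.round(q[0],1),np.round(q[1],1),round(q[2],1),np.round(cv2.boxPoints(q),1).tolist())
    cv2.imwrite(f"pics/{n}_crop.png",im[:,:,::-1])
d=load("top");im=d["img"]
t=[cv2.resize(im[y:y+48,x:x+64],(384,288),interpolation=cv2.INTER_CUBIC) for x,y in((230,154),(290,154),(350,150),(290,266))]
cv2.imwrite("pics/z.png",np.vstack([np.hstack(t[:2]),np.hstack(t[2:])])[:,:,::-1])
E
```

```text
top 0 527.5 [322.7 290.7] [25.3 22.5] 42.0 [[305.79998779296875, 290.6000061035156], [320.79998779296875, 273.8999938964844], [339.70001220703125, 290.79998779296875], [324.6000061035156, 307.5]]
top 1 1408.0 [256. 292.] [42.4 42.4] 45.0 [[226.0, 292.0], [256.0, 262.0], [286.0, 292.0], [256.0, 322.0]]
top 2 115.5 [314. 228.] [12. 12.] 90.0 [[308.0, 222.0], [320.0, 222.0], [320.0, 234.0], [308.0, 234.0]]
top 4 1392.0 [375. 229.] [42. 42.] 90.0 [[354.0, 208.0], [396.0, 208.0], [396.0, 250.0], [354.0, 250.0]]
top 5 5849.5 [469.5 262.8] [110.6  54.7] 74.6 [[428.3999938964844, 216.6999969482422], [481.20001220703125, 202.1999969482422], [510.6000061035156, 308.79998779296875], [457.8999938964844, 323.3999938964844]]
top 6 5712.0 [178.4 256.4] [109.   54.4] 76.4 [[139.1999969482422, 209.89999389648438], [192.0, 197.10000610351562], [217.6999969482422, 302.8999938964844], [164.89999389648438, 315.79998779296875]]
top 9 391.5 [263.1 179.7] [18.7 25.1] 51.3 [[247.39999389648438, 180.3000030517578], [267.0, 164.60000610351562], [278.79998779296875, 179.1999969482422], [259.1000061035156, 194.8
[... 1596 characters left out ...]
000061035156, 274.3999938964844], [324.1000061035156, 213.0], [339.6000061035156, 214.3000030517578], [334.6000061035156, 275.6000061035156]]
side 31 82.0 [387.8 215.7] [25.6  7.6] 37.4 [[375.29998779296875, 210.89999389648438], [379.8999938964844, 204.89999389648438], [400.20001220703125, 220.5], [395.6000061035156, 226.5]]
side 57 1880.0 [287.  190.5] [ 26.6 108. ] 80.5 [[231.5, 186.1999969482422], [338.1000061035156, 168.5], [342.5, 194.8000030517578], [235.89999389648438, 212.5]]
side 61 52.0 [437.  172.5] [ 5. 16.] 90.0 [[429.0, 170.0], [445.0, 170.0], [445.0, 175.0], [429.0, 175.0]]
side 62 34.0 [439.5 164.5] [5. 9.] 90.0 [[435.0, 162.0], [444.0, 162.0], [444.0, 167.0], [435.0, 167.0]]
```

View pics/z.png

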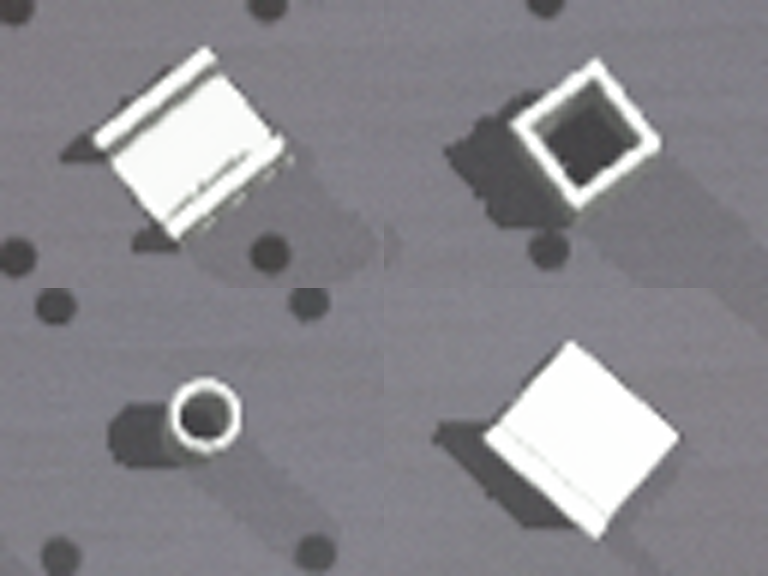

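View pics/side_crop.png

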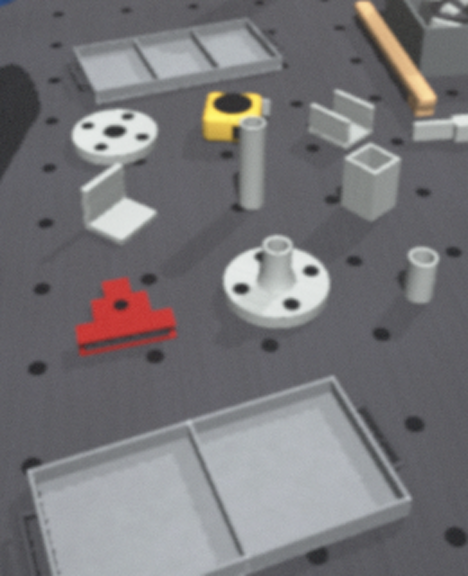

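The top zoom shows the channel, tube, short pipe and angle (upright leg at its lower-left side, world −x/+y), and the side crop shows the same tops. I'll triangulate corner picks next.

```bash
python3 - <<'E'
from h import *
T,S=load("top"),load("side")
off={'c':(0,0,230,154),'s':(384,0,290,154),'p':(0,288,350,150),'a':(384,288,290,266)}
def tp(k,p): ox,oy,x,y=off[k];return((p[0]-ox+.5)/6-.5+x,(p[1]-oy+.5)/6-.5+y)
def sp(p): return((p[0]+.5)/1.8-.5+190,(p[1]+.5)/1.8-.5+160)
P={'c':[((207,45),(374,108)),((95,138),(335,92)),((285,145),(351,127)),((175,238),(310,106))],
's':[((596,58),(400,160)),((660,145),(374,178)),((578,210),(343,158)),((512,125),(371,145))],
'p':[((206,415),(423,256))],
'a':[((485,438),(121,166)),((600,540),(83,188))]}
for k,v in P.items():
    A=[]
    for a,b in v:
        X,e=tri(T,tp(k,a),S,sp(b));A.append(X);print(k,X.round(4),round(e,4))
    print(k,"mean",np.mean(A,0).round(4))
H={'c':.038,'s':.06,'a':.05}
for k,h in H.items():
    Q=np.array([onz(T,tp(k,a),h)[:2] for a,b in P[k]]);print(k,"onz",Q.round(4).tolist(),Q.mean(0).round(4),
      [ (round(np.linalg.norm(Q[j]-Q[i]),4),round(np.arctan2(*(Q[j]-Q[i])[::-1]),3)) for i in range(len(Q)) for j in range(i)])
print("pipe",onz(T,tp('p',(206,415)),.045).round(4), "flange plate",onz(T,(375,229),.014).round(4))
print("neck tri",tri(T,(375.5,228.5),S,sp((277,244))),"flat",onz(T,(256.5,292.5),.014).round(4))
A=cv2.minAreaRect(np.array([onz(T,tp('a',p),0.008)[:2] for p in((570,340),(680,437))],np.float32))
print("angle flat-leg",[onz(T,tp('a',p),0.008)[:2].round(4).tolist() for p in((570,340),(680,437))])
for n,q,sc in(("two",[(428.4,216.7),(481.2,202.2),(510.6,308.8),(457.9,323.4)],[None,(408,500),None,None]),
        ("three",[(139.2,209.9),(192,197.1),(217.7,302.9),(164.9,315.8)],[(247,21),(281,62),(97,98),(74,49)])):
    Q=np.array([onz(T,p,.018)[:2] for p in q]);print(n,Q.round(4).tolist(),Q.mean(0).round(4),[round(np.linalg.norm(Q[i]-Q[i-1]),4) for i in range(4)],
      "yaw of long",np.arctan2(*(Q[1]-Q[2])[::-1]).round(3),np.arctan2(*(Q[0]-Q[3])[::-1]).round(3))
    for p,s in zip(q,sc):
        if s: print(tri(T,p,S,sp(s)))
# dark hole/bore detection in flange neck
g=cv2.cvtColor(T["img"],cv2.COLOR_RGB2GRAY)
def bore(x0,y0,x1,y1):
    m=(g[y0:y1,x0:x1]<120).astype(np.uint8);n,l,st,c=cv2.connectedComponentsWithStats(m)
    return [(st[i,4],(c[i]+[x0,y0]).round(1).tolist()) for i in range(1,n) if st[i,4]>4]
print(bore(357,211,394,247),bore(378,165,390,178),bore(308,222,321,235))
E
```

```text
c [0.7246 0.1221 0.0356] 0.0011
c [0.6888 0.1657 0.0347] 0.0001
c [0.6882 0.0924 0.031 ] 0.0054
c [0.6507 0.1349 0.0364] 0.0028
c mean [0.6881 0.1288 0.0344]
s [ 0.7129 -0.0178  0.0586] 0.0012
s [ 0.6798 -0.0415  0.0559] 0.0011
s [ 0.655  -0.0101  0.061 ] 0.0015
s [0.6895 0.014  0.0579] 0.0041
s mean [ 0.6843 -0.0139  0.0584]
p [ 0.6963 -0.1525  0.0462] 0.0022
p mean [ 0.6963 -0.1525  0.0462]
a [0.4279 0.0284 0.0453] 0.0058
a [ 0.3895 -0.0141  0.0516] 0.0061
a mean [0.4087 0.0072 0.0484]
c onz [[0.7236, 0.122], [0.6882, 0.1653], [0.6844, 0.0925], [0.6491, 0.135]] [0.6863 0.1287] [(np.float64(0.0559), np.float64(-0.887)), (np.float64(0.0491), np.float64(0.646)), (np.float64(0.073), np.float64(1.518)), (np.float64(0.0755), np.float64(-0.172)), (np.float64(0.0495), np.float64(0.66)), (np.float64(0.0552), np.float64(-0.879))]
s onz [[0.7121, -0.0177], [0.6786, -0.0413], [0.6544, -0.01], [0.6871, 0.0144]] [ 0.683  -0.0136] [(np.float64(0.041), np.float64(0.614)), (np.float64(0.0582), np.float64(-0.132)), (np.float64(0.0395), np.float64(-0.913)), (np.float64(0.0407), np.float64(-0.909)), (
[... 916 characters left out ...]
([0.61868814, 0.41777792, 0.01146797]), np.float64(0.0012407679557491695))
(array([0.6466732 , 0.29432798, 0.00943164]), np.float64(0.00023574895399195293))
(array([0.40188693, 0.23542729, 0.00778069]), np.float64(0.006311376872041475))
(array([0.37360533, 0.35641738, 0.01534193]), np.float64(0.005160916570579357))
[(np.int32(9), [359.2, 213.4]), (np.int32(23), [371.0, 214.6]), (np.int32(45), [376.2, 227.7]), (np.int32(23), [389.2, 225.4]), (np.int32(29), [360.4, 232.4]), (np.int32(8), [371.6, 233.1]), (np.int32(13), [358.5, 244.5]), (np.int32(22), [378.3, 243.8])] [(np.int32(47), [383.7, 171.0]), (np.int32(10), [379.3, 176.2])] [(np.int32(51), [313.9, 227.9]), (np.int32(8), [308.9, 233.1])]
```

```bash
cat >> h.py <<'E'
def go(x,y,z,psi=None):
    """print shift/roll in tool axes to world TCP target; psi = heading of tool x"""
    from scipy.spatial.transform import Rotation as Ro
    s=status.get_state(); R=Ro.from_quat(s["eef_rot"]).as_matrix(); p0=np.arctan2(R[1,0],R[0,0])
    d=R.T@(np.array([x,y,z])-s["position"]); roll=0 if psi is None else p0-psi
    print("t",round(s["t"],2),"pos",s["position"].round(4),"psi",round(p0,3),"tilt",R[2,:2].round(3),"q",s["q"].round(2),"grip",round(s["grip_width"],3),round(s["grip_force"],1),"F",s["ft_force"].round(1),"\n -> shift",d.round(4),"roll",round(roll,3),"| mod pi",round((roll+np.pi/2)%np.pi-np.pi/2,3))
E
python3 - <<'E'
from h import *
T=load("top");print(onz(T,(376.2,227.7),.056),onz(T,(383.6,171.),.045))
go(.5655,-.1315,.13)
E
```

```text
[ 0.5642493  -0.13099032  0.056     ] [ 0.69484022 -0.15163351  0.045     ]
t 0.1 pos [ 0.2357 -0.4688  0.2309] psi 0.466 tilt [ 0.    -0.001] q [-1.26  0.26 -0.05  1.26  0.    1.42] grip 0.999 0.0 F [-0.8 -0.1  0.4] 
 -> shift [ 0.4461 -0.1532  0.1011] roll 0 | mod pi 0.0
```

Emit:
step_arm(
  increments=[0.015,-0.005,0,0,1,0.045,-0.015,0,0,1,0.085,-0.029,0,0,1,0.124,-0.043,0,0,1,0.163,-0.056,0.01,0,1,0.202,-0.07,0.02,0,1,0.241,-0.083,0.03,0,1,0.28,-0.096,0.04,0,1,0.318,-0.11,0.05,0,1,0.35,-0.12,0.06,0,1],
)

```text
t: 0.93
position: [0.4957, -0.2025, 0.1708]
eef_rot: [0.973, 0.231, 0.0, -0.0]
ft_force: [0.5, -1.2, -0.1]
grip_width: 1.0
grip_force: 0.0
```

```bash
python3 -c "
from h import *
go(.5645,-.1315,.12)"
```

```text
t 0.93 pos [ 0.4957 -0.2025  0.1708] psi 0.466 tilt [ 0. -0.] q [-0.54  0.31 -0.15  1.11  0.    2.14] grip 1.0 0.0 F [ 0.5 -1.2 -0.1] 
 -> shift [ 0.0934 -0.0325  0.0508] roll 0 | mod pi 0.0
```

Emit:
step_arm(
  increments=[0.03,-0.01,0.01,0,1,0.06,-0.021,0.02,0,1,0.085,-0.03,0.035,0,0.8,0.0934,-0.0325,0.055,0,0.8,0.0934,-0.0325,0.08,0,0.8,0.0934,-0.0325,0.105,0,0.8,0.0934,-0.0325,0.125,0,0.8,0.0934,-0.0325,0.138,0,0.8,0.0934,-0.0325,0.1448,0,0.8,0.0934,-0.0325,0.1448,0,0.8],
)

```text
t: 1.77
position: [0.5626, -0.1334, 0.0251]
eef_rot: [0.973, 0.231, -0.001, -0.001]
ft_force: [-0.6, 0.4, 1.0]
grip_width: 0.801
grip_force: 0.0
```

```bash
python3 -c "
from h import *
snap('side',1);d=snap('top',1);
im=load('side',1)['img'][200:380,240:480];cv2.imwrite('pics/s1c.png',cv2.resize(im,None,fx=3,fy=3)[:,:,::-1])
go(.5645,-.1315,.026)"
```

```text
t 1.87 pos [ 0.5637 -0.1338  0.027 ] psi 0.466 tilt [0. 0.] q [-0.37  0.49 -0.28  0.8  -0.    2.3 ] grip 0.801 0.0 F [ 0.4 -0.1  1.8] 
 -> shift [ 0.0018 -0.0017  0.001 ] roll 0 | mod pi 0.0
```

View pics/s1c.png

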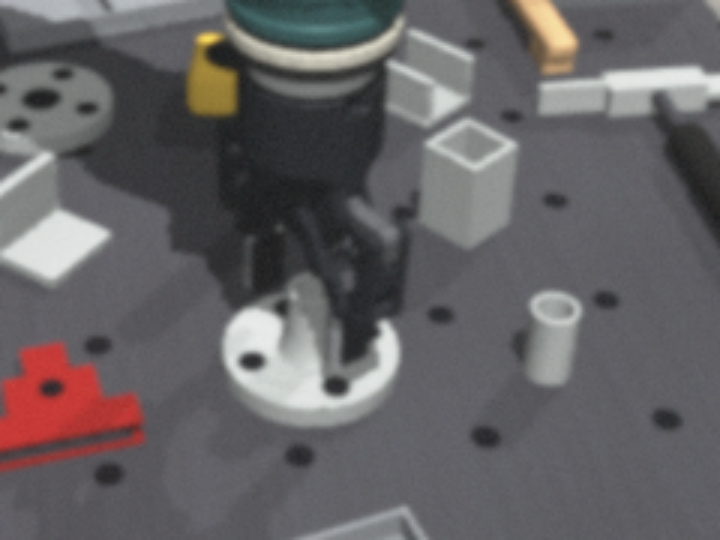

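The neck (crop ~(305,310)) stands between the open fingers, clear of both. Closing.

Emit:
step_arm(
  increments=[0.001,0,0,0,0.4,0.001,0,0,0,0.2,0.001,0,0,0,0,0.001,0,0,0,0,0.001,0,0,0,0,0.001,0,0,0,0,0.001,0,0,0,0,0.001,0,0,0,0],
)

```text
t: 2.53
position: [0.565, -0.1336, 0.0276]
eef_rot: [0.973, 0.231, 0.001, 0.001]
ft_force: [-1.0, 0.1, 8.9]
grip_width: 0.339
grip_force: 58.6
```

Emit:
step_arm(
  increments=[0,0,-0.004,0,0,0,0,-0.012,0,0,0,0,-0.025,0,0,0,0,-0.04,0,0,0,0,-0.055,0,0,0,0,-0.065,0,0,0,0,-0.07,0,0,0,0,-0.07,0,0],
)

```text
t: 3.2
position: [0.5647, -0.1334, 0.0974]
eef_rot: [0.973, 0.231, 0.0, 0.0]
ft_force: [0.3, -0.5, -8.9]
grip_width: 0.336
grip_force: 59.5
```

```bash
python3 -c "
from h import *
go(.5438,-.3328,.1)"
```

```text
t 3.2 pos [ 0.5647 -0.1334  0.0974] psi 0.466 tilt [0.001 0.001] q [-0.37  0.43 -0.17  0.97 -0.    2.3 ] grip 0.336 59.5 F [ 0.3 -0.5 -8.9] 
 -> shift [-0.1082  0.1688 -0.0025] roll 0 | mod pi 0.0
```

Emit:
step_arm(
  increments=[-0.007,0.011,0,0,0,-0.02,0.031,0,0,0,-0.038,0.059,0,0,0,-0.056,0.088,0,0,0,-0.074,0.116,0,0,0,-0.092,0.144,0,0,0,-0.102,0.16,0,0,0,-0.108,0.169,0,0,0,-0.108,0.169,0,0,0,-0.108,0.169,0,0,0],
)

```text
t: 4.03
position: [0.5432, -0.3325, 0.0956]
eef_rot: [0.973, 0.23, -0.0, -0.001]
ft_force: [0.2, 0.1, -7.1]
grip_width: 0.335
grip_force: 60.0
```

Emit:
step_arm(
  increments=[0,0,0.01,0,0,0,0,0.025,0,0,0,0,0.04,0,0,0,0,0.05,0,0,0,0,0.055,0,0,0,0,0.058,0,0,0,0,0.06,0,0,0,0,0.06,0,0],
)

```text
t: 4.7
position: [0.5439, -0.3326, 0.0366]
eef_rot: [0.973, 0.231, 0.0, 0.0]
ft_force: [0.2, 0.6, -7.4]
grip_width: 0.333
grip_force: 60.0
```

```bash
python3 -c "
from h import *
snap('top',2);d=snap('side',2)
t=load('top',2)['img'][180:340,400:560];s=d['img'][300:480,180:440]
cv2.imwrite('pics/p2.png',np.hstack([cv2.resize(t,(400,400)),cv2.resize(s,(400,277)) if 0 else cv2.resize(s,(400,400))])[:,:,::-1])
go(.5438,-.3328,.0306)"
```

```text
t 4.8 pos [ 0.544  -0.3329  0.037 ] psi 0.466 tilt [0.    0.001] q [-0.68  0.56 -0.1   0.9  -0.    2.  ] grip 0.334 60.0 F [ 0.3  1.  -7.2] 
 -> shift [-0.0002 -0.0002  0.0064] roll 0 | mod pi 0.0
```

View pics/p2.png

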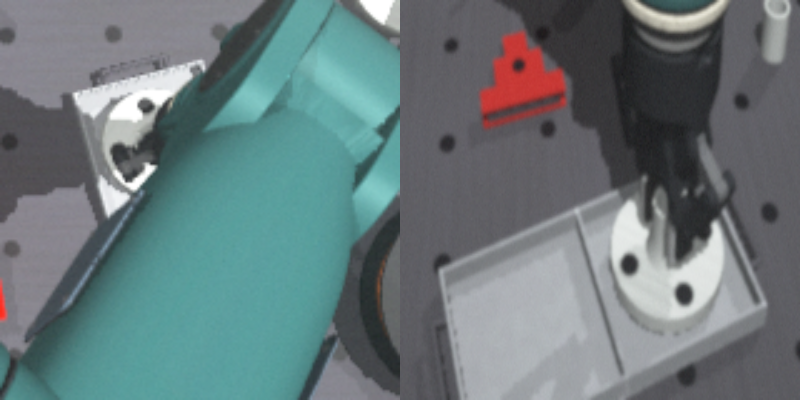

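The flange hovers inside the far compartment (side panel ~(668,262)), clear of the divider and walls. Lowering gently.

Emit:
step_arm(
  increments=[0,0,0.002,0,0,0,0,0.004,0,0,0,0,0.005,0,0,0,0,0.006,0,0,0,0,0.0065,0,0,0,0,0.0065,0,0,0,0,0.0065,0,0],
)

```text
t: 5.38
position: [0.5438, -0.3328, 0.0307]
eef_rot: [0.973, 0.231, 0.0, 0.0]
ft_force: [-4.0, 3.7, 5.9]
grip_width: 0.338
grip_force: 61.8
```

Force swung from −7 to +6 N, so it is seated. Release and rise.

Emit:
step_arm(
  increments=[0,0,0,0,0.4,0,0,0,0,0.5,0,0,0,0,0.7,0,0,0,0,0.7,0,0,-0.01,0,0.7,0,0,-0.03,0,0.7,0,0,-0.055,0,0.7,0,0,-0.08,0,0.7,0,0,-0.09,0,0.7,0,0,-0.09,0,0.7],
)

```text
t: 6.22
position: [0.5449, -0.3336, 0.123]
eef_rot: [0.973, 0.231, 0.001, 0.002]
ft_force: [0.4, -0.5, 0.2]
grip_width: 0.698
grip_force: 0.0
```

```bash
python3 -c "
from h import *
go(.695,-.152,.12)"
```

```text
t 6.22 pos [ 0.5449 -0.3336  0.123 ] psi 0.466 tilt [0.002 0.004] q [-0.68  0.5   0.03  1.1   0.    2.  ] grip 0.698 0.0 F [ 0.4 -0.5  0.2] 
 -> shift [ 0.2157 -0.0948  0.003 ] roll 0 | mod pi 0.0
```

Emit:
step_arm(
  increments=[0.015,-0.007,0,0,0.7,0.045,-0.02,0,0,0.7,0.08,-0.035,0,0,0.7,0.115,-0.05,0,0,0.7,0.15,-0.065,0,0,0.7,0.185,-0.08,0,0,0.7,0.208,-0.09,0.005,0,0.7,0.216,-0.094,0.015,0,0.7,0.216,-0.094,0.03,0,0.7,0.216,-0.094,0.045,0,0.7],
)

```text
t: 7.05
position: [0.6944, -0.1511, 0.0731]
eef_rot: [0.973, 0.231, -0.0, -0.0]
ft_force: [0.0, -0.3, -0.6]
grip_width: 0.702
grip_force: 0.0
```

Emit:
step_arm(
  increments=[0,0,0.02,0,0.7,0,0,0.04,0,0.7,0,0,0.055,0,0.7,0,0,0.062,0,0.7,0,0,0.064,0,0.7,0,0,0.064,0,0.5,0,0,0.064,0,0,0,0,0.064,0,0,0,0,0.064,0,0,0,0,0.064,0,0],
)

```text
t: 7.88
position: [0.6951, -0.152, 0.0122]
eef_rot: [0.973, 0.231, 0.001, 0.001]
ft_force: [-1.6, -0.9, 7.9]
grip_width: 0.304
grip_force: 59.1
```

```bash
python3 -c "
from h import *
go(.4238,-.362,.075)"
```

```text
t 7.88 pos [ 0.6951 -0.152   0.0122] psi 0.466 tilt [0.001 0.001] q [-0.33  0.7   0.09  0.96 -0.    2.35] grip 0.304 59.1 F [-1.6 -0.9  7.9] 
 -> shift [-0.3366  0.0659 -0.0631] roll 0 | mod pi 0.0
```

Emit:
step_arm(
  increments=[0,0,-0.01,0,0,0,0,-0.03,0,0,-0.005,0.001,-0.06,0,0,-0.02,0.004,-0.085,0,0,-0.05,0.01,-0.1,0,0,-0.085,0.017,-0.1,0,0,-0.12,0.024,-0.1,0,0,-0.155,0.03,-0.1,0,0,-0.19,0.037,-0.1,0,0,-0.225,0.044,-0.1,0,0],
)

```text
t: 8.72
position: [0.5119, -0.2928, 0.112]
eef_rot: [0.973, 0.231, 0.0, 0.0]
ft_force: [1.1, -1.2, -0.2]
grip_width: 0.305
grip_force: 59.0
```

Emit:
step_arm(
  increments=[-0.035,0.007,0,0,0,-0.065,0.013,0,0,0,-0.09,0.018,0.005,0,0,-0.105,0.021,0.015,0,0,-0.111,0.022,0.03,0,0,-0.111,0.022,0.05,0,0,-0.111,0.022,0.07,0,0,-0.111,0.022,0.085,0,0,-0.111,0.022,0.091,0,0,-0.111,0.022,0.091,0,0],
)

```text
t: 9.55
position: [0.4236, -0.3612, 0.0195]
eef_rot: [0.973, 0.231, -0.0, -0.001]
ft_force: [-0.3, 0.3, -0.4]
grip_width: 0.306
grip_force: 59.1
```

```bash
python3 -c "
from h import *
go(.4238,-.362,.0152)"
```

```text
t 9.55 pos [ 0.4236 -0.3612  0.0195] psi 0.466 tilt [-0.    -0.002] q [-0.85  0.47 -0.35  0.76  0.    1.82] grip 0.306 59.1 F [-0.3  0.3 -0.4] 
 -> shift [-0.0002  0.0008  0.0043] roll 0 | mod pi 0.0
```

Emit:
step_arm(
  increments=[0,0,0.002,0,0,0,0,0.004,0,0,0,0,0.005,0,0,0,0,0.006,0,0,0,0,0.006,0,0,0,0,0.006,0,0],
)

```text
t: 10.05
position: [0.4244, -0.362, 0.0151]
eef_rot: [0.973, 0.231, 0.0, 0.001]
ft_force: [-0.8, 2.3, 10.5]
grip_width: 0.302
grip_force: 60.2
```

Seated (10 N contact). Release and rise, then check.

Emit:
step_arm(
  increments=[0,0,0,0,0.35,0,0,0,0,0.45,0,0,0,0,0.6,0,0,0,0,0.6,0,0,-0.01,0,0.6,0,0,-0.03,0,0.6,0,0,-0.06,0,0.6,0,0,-0.1,0,0.6,0,0,-0.14,0,0.6,0,0,-0.17,0,0.6],
)

```text
t: 10.88
position: [0.4241, -0.3617, 0.188]
eef_rot: [0.973, 0.231, 0.001, 0.001]
ft_force: [-0.3, -0.7, -0.3]
grip_width: 0.597
grip_force: 0.0
```

```bash
python3 -c "
from h import *
d=snap('side',3)
cv2.imwrite('pics/p3.png',cv2.resize(d['img'][260:480,180:480],(600,440))[:,:,::-1])
go(.684,-.0138,.18,.644+np.pi)"
```

```text
t 10.93 pos [ 0.4253 -0.363   0.1927] psi 0.466 tilt [0.002 0.008] q [-0.85  0.33 -0.06  1.18  0.    1.82] grip 0.6 0.0 F [-1.   0.5  6.2] 
 -> shift [ 0.388  -0.1959  0.0119] roll -3.32 | mod pi -0.178
```

View pics/p3.png

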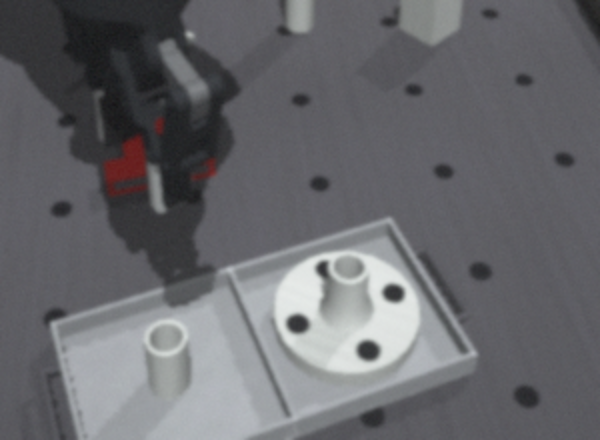

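Side crop shows the flange (~(345,310)) and short pipe (~(165,355)) standing upright in their compartments. Now the square tube, with the wrist turning half round on the way.

Emit:
step_arm(
  increments=[0.015,-0.007,0,-0.06,0.7,0.045,-0.022,0,-0.18,0.7,0.08,-0.04,0,-0.3,0.7,0.12,-0.06,0,-0.42,0.7,0.16,-0.08,0,-0.54,0.7,0.2,-0.1,0,-0.66,0.7,0.24,-0.12,0,-0.78,0.7,0.28,-0.14,0,-0.9,0.7,0.32,-0.16,0,-1.02,0.7,0.35,-0.175,0,-1.14,0.7],
)

```text
t: 11.77
position: [0.6527, -0.0542, 0.1848]
eef_rot: [0.692, 0.721, 0.0, 0.0]
ft_force: [0.3, -0.5, 1.2]
grip_width: 0.697
grip_force: 0.0
```

Emit:
step_arm(
  increments=[0,0,0,-0.12,0.7,0,0,0,-0.24,0.7,0,0,0,-0.36,0.7,0,0,0,-0.48,0.7,0,0,0,-0.6,0.7,0,0,0,-0.72,0.7,0,0,0,-0.84,0.7,0,0,0,-0.96,0.7,0,0,0,-1.08,0.7,0,0,0,-1.2,0.7],
)

```text
t: 12.6
position: [0.6518, -0.0562, 0.1846]
eef_rot: [0.164, 0.986, 0.0, 0.0]
ft_force: [-0.7, -0.2, 0.6]
grip_width: 0.702
grip_force: 0.0
```

Emit:
step_arm(
  increments=[0,0,0,-0.12,0.7,0,0,0,-0.24,0.7,0,0,0,-0.36,0.7,0,0,0,-0.48,0.7,0,0,0,-0.6,0.7,0,0,0,-0.72,0.7,0,0,0,-0.84,0.7,0,0,0,-0.94,0.7,0,0,0,-0.98,0.7,0,0,0,-0.98,0.7],
)

```text
t: 13.43
position: [0.6518, -0.0562, 0.1845]
eef_rot: [-0.317, 0.948, -0.0, 0.0]
ft_force: [-0.1, -0.8, 1.3]
grip_width: 0.701
grip_force: 0.0
```

```bash
python3 -c "
from h import *
go(.684,-.0138,.1,.644+np.pi)"
```

```text
t 13.43 pos [ 0.6518 -0.0562  0.1845] psi -2.495 tilt [-0. -0.] q [-0.21  0.5   0.21  1.27 -0.   -0.86] grip 0.701 0.0 F [-0.1 -0.8  1.3] 
 -> shift [-0.0512  0.0145  0.0845] roll -6.281 | mod pi 0.002
```

Emit:
step_arm(
  increments=[-0.015,0.004,0,0,0.8,-0.04,0.011,0.01,0,0.8,-0.0512,0.0145,0.03,0,0.8,-0.0512,0.0145,0.06,0,0.8,-0.0512,0.0145,0.09,0,0.8,-0.0512,0.0145,0.12,0,0.8,-0.0512,0.0145,0.145,0,0.8,-0.0512,0.0145,0.157,0,0.8,-0.0512,0.0145,0.1595,0,0.8,-0.0512,0.0145,0.1595,0,0.8],
)

```text
t: 14.27
position: [0.6839, -0.0138, 0.0243]
eef_rot: [-0.316, 0.949, 0.0, -0.0]
ft_force: [-0.1, 0.1, -0.2]
grip_width: 0.798
grip_force: 0.0
```

Emit:
step_arm(
  increments=[0,0,0,0,0.6,0,0,0,0,0.5,0,0,0,0,0.3,0,0,0,0,0,0,0,0,0,0,0,0,0,0,0,0,0,0,0,0],
)

```text
t: 14.85
position: [0.6851, -0.014, 0.0262]
eef_rot: [-0.316, 0.949, -0.001, 0.001]
ft_force: [-1.7, 0.1, 5.7]
grip_width: 0.461
grip_force: 60.1
```

```bash
python3 -c "
from h import *
go(.5882,.3439,.13,.238+np.pi)"
```

```text
t 14.85 pos [ 0.6851 -0.014   0.0262] psi -2.498 tilt [-0.002 -0.002] q [-0.14  0.64  0.02  0.95  0.   -0.78] grip 0.461 60.1 F [-1.7  0.1  5.7] 
 -> shift [-0.1376  0.3442 -0.1042] roll -5.877 | mod pi 0.406
```

Emit:
step_arm(
  increments=[0,0,-0.01,0,0,0,0,-0.03,0,0,0,0,-0.06,0,0,-0.005,0.0125,-0.085,0,0,-0.017,0.043,-0.1,0,0,-0.031,0.078,-0.105,0.04,0,-0.045,0.113,-0.105,0.1,0,-0.059,0.148,-0.105,0.16,0,-0.073,0.183,-0.105,0.22,0,-0.087,0.218,-0.105,0.28,0],
)

```text
t: 15.68
position: [0.6222, 0.2143, 0.1308]
eef_rot: [-0.179, 0.984, 0.0, 0.001]
ft_force: [0.4, 0.4, -3.6]
grip_width: 0.459
grip_force: 60.9
```

```bash
python3 -c "
from h import *
go(.5882,.3439,.13,.238+np.pi)"
```

```text
t 15.68 pos [0.6222 0.2143 0.1308] psi -2.781 tilt [-0.001 -0.   ] q [ 0.21  0.53  0.11  1.15 -0.   -0.15] grip 0.459 60.9 F [ 0.4  0.4 -3.6] 
 -> shift [-0.014   0.1332  0.0008] roll -6.16 | mod pi 0.123
```

Emit:
step_arm(
  increments=[-0.004,0.035,0,0.04,0,-0.007,0.07,0,0.08,0,-0.011,0.1,0,0.11,0,-0.013,0.122,0,0.123,0,-0.014,0.133,0.01,0.123,0,-0.014,0.133,0.03,0.123,0,-0.014,0.133,0.055,0.123,0,-0.014,0.133,0.08,0.123,0,-0.014,0.133,0.093,0.123,0,-0.014,0.133,0.095,0.123,0],
)

```text
t: 16.52
position: [0.5872, 0.3407, 0.0319]
eef_rot: [-0.12, 0.993, -0.001, -0.002]
ft_force: [-0.2, -0.6, -2.7]
grip_width: 0.46
grip_force: 61.0
```

```bash
python3 -c "
from h import *
d=snap('side',4)
cv2.imwrite('pics/p4.png',cv2.resize(d['img'][100:260,180:440],(780,480))[:,:,::-1])
go(.5882,.3439,.029,.238+np.pi)"
```

```text
t 16.57 pos [0.5879 0.3411 0.0332] psi -2.901 tilt [ 0.003 -0.001] q [ 0.41  0.63  0.02  0.96 -0.    0.17] grip 0.461 61.0 F [-0.4 -0.6 -3.2] 
 -> shift [-0.001   0.0027  0.0042] roll -6.28 | mod pi 0.003
```

View pics/p4.png

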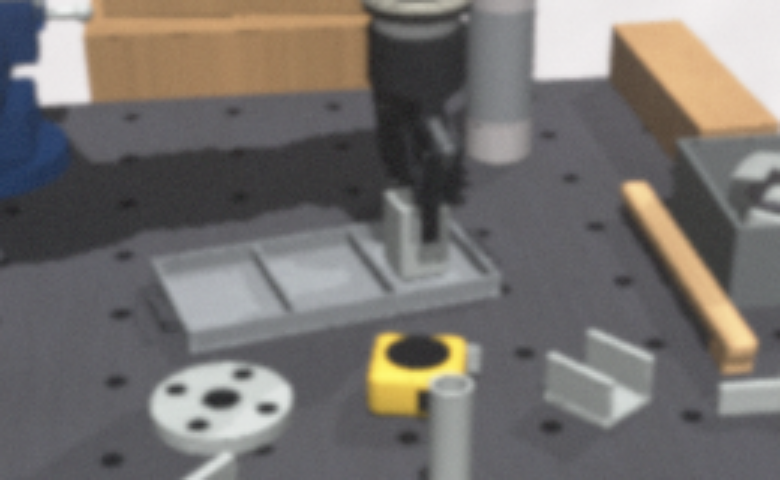

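The tube (crop ~(418,240)) hangs in the right compartment with ~15 mm to the divider. Lower and release.

Emit:
step_arm(
  increments=[0,0.001,0.002,0,0,0,0.002,0.004,0,0,0,0.002,0.005,0,0,0,0.002,0.006,0,0,0,0.002,0.0065,0,0,0,0.002,0.0065,0,0],
)

```text
t: 17.07
position: [0.5885, 0.3441, 0.0291]
eef_rot: [-0.12, 0.993, 0.0, 0.001]
ft_force: [-1.5, -0.2, 4.6]
grip_width: 0.461
grip_force: 62.1
```

Emit:
step_arm(
  increments=[0,0,0,0,0.5,0,0,0,0,0.6,0,0,0,0,0.7,0,0,0,0,0.7,0,0,-0.01,0,0.7,0,0,-0.03,0,0.7,0,0,-0.06,0,0.7,0,0,-0.09,0,0.7,0,0,-0.115,0,0.7,0,0,-0.12,0,0.7],
)

```text
t: 17.9
position: [0.5895, 0.3445, 0.1534]
eef_rot: [-0.12, 0.993, 0.001, 0.003]
ft_force: [0.0, 0.1, 0.3]
grip_width: 0.697
grip_force: 0.0
```

```bash
python3 -c "
from h import *
go(.41,.0045,.13,.834+np.pi)"
```

```text
t 17.9 pos [0.5895 0.3445 0.1534] psi -2.9 tilt [-0.006  0.001] q [0.41 0.56 0.23 1.23 0.   0.17] grip 0.697 0.0 F [0.  0.1 0.3] 
 -> shift [ 0.2557 -0.2873  0.0215] roll -6.876 | mod pi -0.593
```

Emit:
step_arm(
  increments=[0.01,-0.011,0,-0.03,0.6,0.03,-0.034,0,-0.1,0.6,0.055,-0.062,0,-0.17,0.6,0.08,-0.09,0,-0.24,0.6,0.105,-0.118,0,-0.31,0.6,0.13,-0.146,0,-0.38,0.6,0.155,-0.174,0,-0.45,0.6,0.18,-0.202,0,-0.52,0.6,0.205,-0.23,0,-0.56,0.6,0.225,-0.253,0,-0.593,0.6],
)

```text
t: 18.73
position: [0.4284, 0.0429, 0.1483]
eef_rot: [-0.406, 0.914, -0.0, 0.0]
ft_force: [0.8, -0.6, 0.0]
grip_width: 0.6
grip_force: 0.0
```

```bash
python3 -c "
from h import *
go(.41,.0045,.1,.834+np.pi)"
```

```text
t 18.73 pos [0.4284 0.0429 0.1483] psi -2.305 tilt [ 0. -0.] q [-0.09  0.15 -0.43  0.99 -0.   -0.93] grip 0.6 0.0 F [ 0.8 -0.6  0. ] 
 -> shift [ 0.0408 -0.0121  0.0483] roll -6.281 | mod pi 0.002
```

Emit:
step_arm(
  increments=[0.015,-0.004,0,0,0.55,0.035,-0.01,0.005,0,0.55,0.041,-0.012,0.02,0,0.55,0.041,-0.012,0.045,0,0.55,0.041,-0.012,0.07,0,0.55,0.041,-0.012,0.095,0,0.55,0.041,-0.012,0.115,0,0.55,0.041,-0.012,0.127,0,0.55,0.041,-0.012,0.13,0,0.55,0.041,-0.012,0.13,0,0.55],
)

```text
t: 19.57
position: [0.411, 0.0061, 0.0178]
eef_rot: [-0.405, 0.914, 0.0, -0.0]
ft_force: [-0.6, -0.4, -0.3]
grip_width: 0.546
grip_force: 0.0
```

Emit:
step_arm(
  increments=[0,0,0,0,0.4,0,0,0,0,0.3,0,0,0,0,0.2,0,0,0,0,0.1,0,0,0,0,0,0,0,0,0,0,0,0,0,0,0,0,0,0,0,0],
)

```text
t: 20.23
position: [0.412, 0.0058, 0.0187]
eef_rot: [-0.405, 0.914, -0.001, 0.001]
ft_force: [-0.8, -1.1, 8.3]
grip_width: 0.086
grip_force: 58.6
```

```bash
python3 -c "
from h import *
d=snap('side',5)
cv2.imwrite('pics/p5.png',cv2.resize(d['img'][200:330,180:360],(720,520))[:,:,::-1])
go(.5032,.3449,.12,.238+np.pi)"
```

```text
t 20.28 pos [0.412  0.0058 0.0187] psi -2.307 tilt [-0.001 -0.002] q [-0.18  0.27 -0.71  0.6  -0.   -1.02] grip 0.082 58.6 F [-1.2 -1.1  8.8] 
 -> shift [-0.3125  0.1601 -0.1014] roll -5.687 | mod pi 0.596
```

View pics/p5.png

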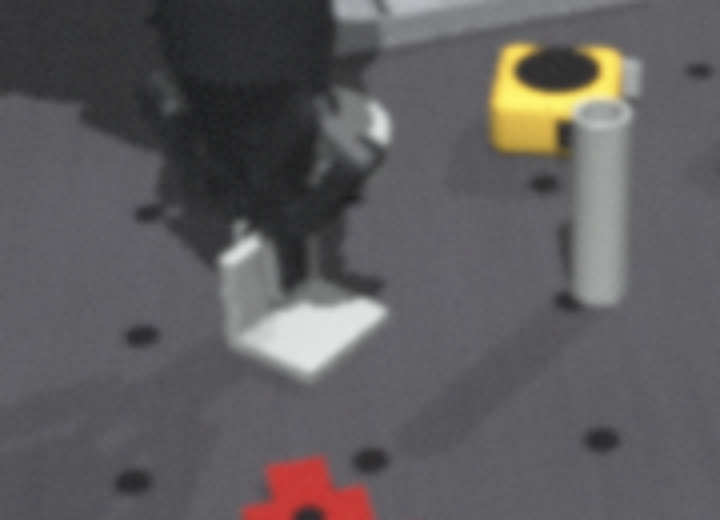

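Emit:
step_arm(
  increments=[0,0,-0.008,0,0,0,0,-0.025,0,0,0,0,-0.05,0,0,-0.01,0.005,-0.08,0,0,-0.035,0.018,-0.1,0.03,0,-0.067,0.034,-0.1,0.1,0,-0.1,0.051,-0.1,0.17,0,-0.133,0.068,-0.1,0.24,0,-0.166,0.085,-0.1,0.31,0,-0.2,0.102,-0.1,0.38,0],
)

```text
t: 21.12
position: [0.4699, 0.2246, 0.1186]
eef_rot: [-0.224, 0.975, 0.0, 0.0]
ft_force: [1.3, -1.8, -3.1]
grip_width: 0.081
grip_force: 58.8
```

```bash
python3 -c "
from h import *
go(.5032,.3449,.118,.238+np.pi)"
```

```text
t 21.12 pos [0.4699 0.2246 0.1186] psi -2.691 tilt [-0.  0.] q [ 0.29  0.32 -0.29  0.97  0.   -0.16] grip 0.081 58.8 F [ 1.3 -1.8 -3.1] 
 -> shift [-0.0824  0.0938  0.0006] roll -6.07 | mod pi 0.213
```

Emit:
step_arm(
  increments=[-0.021,0.024,0,0.07,0,-0.042,0.048,0,0.13,0,-0.062,0.071,0,0.19,0,-0.077,0.088,0,0.213,0,-0.0824,0.094,0.01,0.213,0,-0.0824,0.094,0.03,0.213,0,-0.0824,0.094,0.055,0.213,0,-0.0824,0.094,0.075,0.213,0,-0.0824,0.094,0.085,0.213,0,-0.0824,0.094,0.087,0.213,0],
)

```text
t: 21.95
position: [0.5018, 0.3424, 0.0293]
eef_rot: [-0.12, 0.993, -0.001, -0.002]
ft_force: [0.1, -0.9, -2.9]
grip_width: 0.081
grip_force: 58.8
```

```bash
python3 -c "
from h import *
d=snap('side',6)
cv2.imwrite('pics/p6.png',cv2.resize(d['img'][130:230,210:370],(800,500))[:,:,::-1])
go(.5032,.3449,.0212,.238+np.pi)"
```

```text
t 22.0 pos [0.5024 0.3427 0.0303] psi -2.9 tilt [ 0.002 -0.   ] q [ 0.46  0.53 -0.2   0.85 -0.    0.22] grip 0.085 58.8 F [ 0.7 -0.  -3.8] 
 -> shift [-0.0013  0.0019  0.0091] roll -6.28 | mod pi 0.003
```

View pics/p6.png

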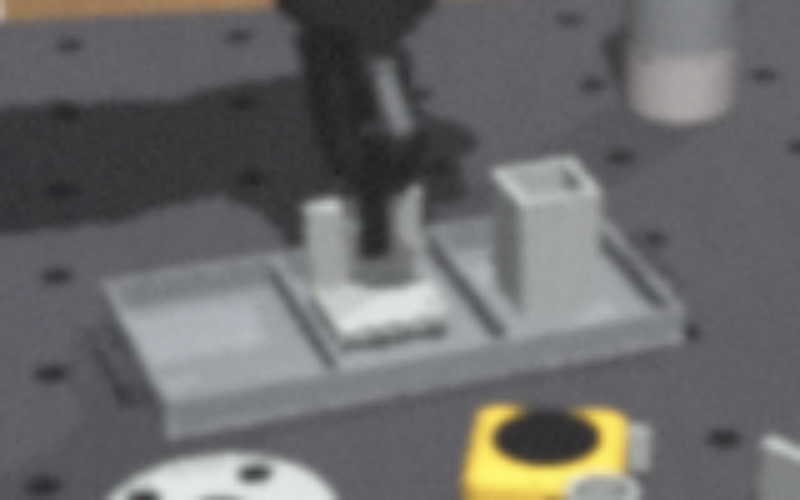

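The angle (crop ~(380,310)) hangs level in the middle compartment, nearer the left divider; I shift it 7 mm along the tray (tool −x) before lowering.

Emit:
step_arm(
  increments=[-0.003,0,0,0,0,-0.006,0,0,0,0,-0.007,0,0.002,0,0,-0.007,0,0.004,0,0,-0.007,0,0.006,0,0,-0.007,0,0.008,0,0,-0.007,0,0.009,0,0,-0.007,0,0.0095,0,0,-0.007,0,0.0095,0,0,-0.007,0,0.0095,0,0],
)

```text
t: 22.83
position: [0.5096, 0.345, 0.0217]
eef_rot: [-0.12, 0.993, -0.0, 0.0]
ft_force: [-2.9, -1.1, 3.1]
grip_width: 0.08
grip_force: 59.8
```

Emit:
step_arm(
  increments=[0,0,0,0,0.12,0,0,0,0,0.2,0,0,0,0,0.3,0,0,0,0,0.3,0,0,-0.01,0,0.3,0,0,-0.03,0,0.3,0,0,-0.06,0,0.3,0,0,-0.09,0,0.4,0,0,-0.115,0,0.5,0,0,-0.12,0,0.6],
)

```text
t: 23.67
position: [0.5113, 0.3458, 0.1466]
eef_rot: [-0.12, 0.993, 0.001, 0.003]
ft_force: [0.4, 0.0, -0.4]
grip_width: 0.599
grip_force: 0.0
```

```bash
python3 -c "
from h import *
go(.6865,.129,.14,2.24)"
```

```text
t 23.67 pos [0.5113 0.3458 0.1466] psi -2.9 tilt [-0.006  0.001] q [ 0.46  0.45  0.01  1.12 -0.    0.22] grip 0.599 0.0 F [ 0.4  0.  -0.4] 
 -> shift [-0.1183 -0.2524  0.007 ] roll -5.14 | mod pi 1.143
```

Emit:
step_arm(
  increments=[-0.006,-0.012,0,0.05,0.85,-0.018,-0.037,0,0.17,0.85,-0.033,-0.069,0,0.29,0.85,-0.048,-0.101,0,0.41,0.85,-0.063,-0.133,0,0.53,0.85,-0.078,-0.165,0,0.65,0.85,-0.093,-0.197,0,0.77,0.85,-0.106,-0.225,0,0.89,0.85,-0.116,-0.245,0,1.01,0.85,-0.119,-0.252,0,1.12,0.85],
)

```text
t: 24.5
position: [0.6873, 0.1257, 0.1412]
eef_rot: [0.429, 0.903, -0.0, 0.0]
ft_force: [-0.0, 0.1, -0.6]
grip_width: 0.851
grip_force: 0.0
```

Emit:
step_arm(
  increments=[0,0,0,0.023,0.85,0,0,0,0.023,0.85],
)

```text
t: 24.67
position: [0.6853, 0.1286, 0.1415]
eef_rot: [0.435, 0.9, -0.0, -0.0]
ft_force: [-0.6, 0.8, 0.6]
grip_width: 0.85
grip_force: 0.0
```

```bash
python3 -c "
from h import *
go(.6865,.129,.005,2.24)"
```

```text
t 24.67 pos [0.6853 0.1286 0.1415] psi 2.241 tilt [ 0. -0.] q [0.07 0.6  0.26 1.23 0.   0.97] grip 0.85 0.0 F [-0.6  0.8  0.6] 
 -> shift [-0.0005  0.0012  0.1364] roll 0.001 | mod pi 0.001
```

Emit:
step_arm(
  increments=[0,0.001,0.015,0,0.85,0,0.001,0.04,0,0.85,0,0.001,0.07,0,0.85,0,0.001,0.095,0,0.85,0,0.001,0.115,0,0.85,0,0.001,0.128,0,0.85,0,0.001,0.134,0,0.85,0,0.001,0.1355,0,0.85,0,0.001,0.1355,0,0.85],
)

```text
t: 25.42
position: [0.6862, 0.13, 0.0065]
eef_rot: [0.435, 0.901, 0.0, 0.0]
ft_force: [1.0, 0.4, 0.7]
grip_width: 0.847
grip_force: 0.0
```

Emit:
step_arm(
  increments=[0,0,0,0,0.75,0,0,0,0,0.65,0,0,0,0,0.5,0,0,0,0,0.3,0,0,0,0,0,0,0,0,0,0,0,0,0,0,0],
)

```text
t: 26.0
position: [0.6871, 0.1295, 0.0073]
eef_rot: [0.436, 0.9, 0.001, 0.001]
ft_force: [-1.1, 1.2, 7.8]
grip_width: 0.576
grip_force: 63.6
```

```bash
python3 -c "
from h import *
d=snap('side',7)
cv2.imwrite('pics/p7.png',cv2.resize(d['img'][170:290,310:470],(640,480))[:,:,::-1])
go(.4282,.3051,.11,.238+np.pi)"
```

```text
t 26.05 pos [0.687  0.1295 0.0073] psi 2.24 tilt [-0.001  0.002] q [0.07 0.68 0.04 0.93 0.   0.97] grip 0.574 63.6 F [-0.5  1.4  7.7] 
 -> shift [ 0.2982 -0.0938 -0.1031] roll -1.139 | mod pi -1.139
```

View pics/p7.png

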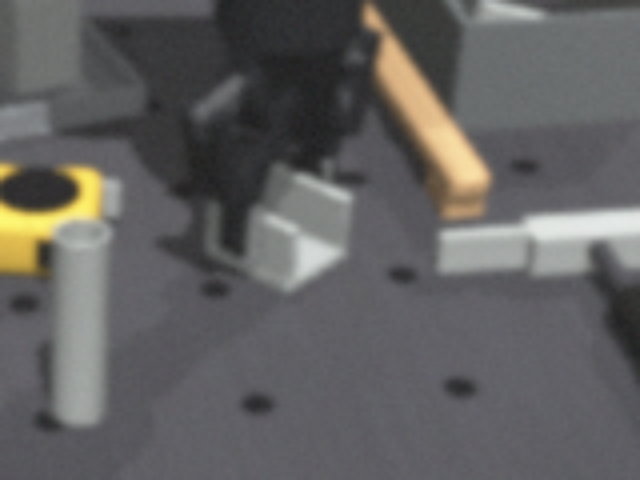

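Emit:
step_arm(
  increments=[0,0,-0.008,0,0,0,0,-0.025,0,0,0,0,-0.055,0,0,0.01,-0.003,-0.085,-0.05,0,0.035,-0.011,-0.105,-0.15,0,0.067,-0.021,-0.11,-0.26,0,0.1,-0.031,-0.11,-0.37,0,0.133,-0.042,-0.11,-0.48,0,0.166,-0.052,-0.11,-0.59,0,0.2,-0.063,-0.11,-0.7,0],
)

```text
t: 26.88
position: [0.5114, 0.2476, 0.1165]
eef_rot: [0.098, 0.995, 0.0, 0.0]
ft_force: [0.7, 0.2, -3.6]
grip_width: 0.577
grip_force: 63.2
```

```bash
python3 -c "
from h import *
go(.4282,.3051,.116,.238+np.pi)"
```

```text
t 26.88 pos [0.5114 0.2476 0.1165] psi 2.945 tilt [-0.  0.] q [ 0.31  0.39 -0.17  1.   -0.    0.5 ] grip 0.577 63.2 F [ 0.7  0.2 -3.6] 
 -> shift [0.0928 0.0401 0.0005] roll -0.435 | mod pi -0.435
```

Emit:
step_arm(
  increments=[0.02,0.009,0,-0.1,0,0.045,0.019,0,-0.2,0,0.07,0.03,0,-0.3,0,0.088,0.038,0,-0.4,0,0.093,0.04,0.01,-0.435,0,0.093,0.04,0.03,-0.435,0,0.093,0.04,0.055,-0.435,0,0.093,0.04,0.08,-0.435,0,0.093,0.04,0.095,-0.435,0,0.093,0.04,0.097,-0.435,0],
)

```text
t: 27.72
position: [0.4283, 0.3042, 0.017]
eef_rot: [-0.116, 0.993, -0.001, -0.002]
ft_force: [-1.7, -1.0, -3.2]
grip_width: 0.578
grip_force: 63.0
```

```bash
python3 -c "
from h import *
d=snap('side',8)
cv2.imwrite('pics/p8.png',cv2.resize(d['img'][130:230,210:370],(800,500))[:,:,::-1])
go(.4282,.3051,.0095,.238+np.pi)"
```

```text
t 27.77 pos [0.4289 0.3045 0.0181] psi -2.908 tilt [ 0.003 -0.001] q [ 0.46  0.43 -0.43  0.72 -0.    0.23] grip 0.568 63.0 F [-0.4 -0.8 -3.7] 
 -> shift [0.0005 0.0008 0.0086] roll -6.288 | mod pi -0.005
```

View pics/p8.png

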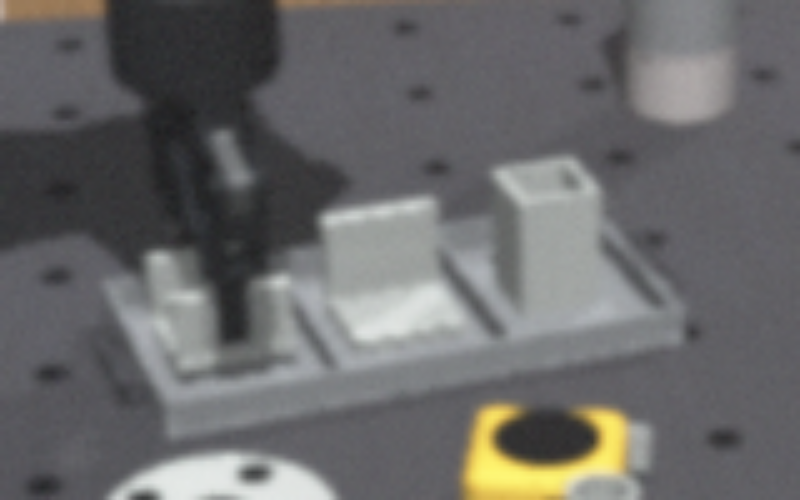

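The angle stands flat in the middle; the channel (crop ~(230,330)) is inside the left compartment, slightly left. Shift 4 mm and lower.

Emit:
step_arm(
  increments=[-0.002,0,0,0,0,-0.004,0,0,0,0,-0.004,0,0.002,0,0,-0.004,0,0.004,0,0,-0.004,0,0.006,0,0,-0.004,0,0.008,0,0,-0.004,0,0.009,0,0,-0.004,0,0.0095,0,0,-0.004,0,0.0095,0,0,-0.004,0,0.0095,0,0],
)

```text
t: 28.6
position: [0.4336, 0.3059, 0.0103]
eef_rot: [-0.116, 0.993, 0.0, 0.0]
ft_force: [-5.0, -5.1, 15.5]
grip_width: 0.575
grip_force: 65.5
```

Emit:
step_arm(
  increments=[0,0,0,0,0.6,0,0,0,0,0.65,0,0,0,0,0.72,0,0,0,0,0.72,0,0,-0.008,0,0.72,0,0,-0.025,0,0.72,0,0,-0.055,0,0.72,0,0,-0.09,0,0.72,0,0,-0.13,0,0.72,0,0,-0.16,0,0.72],
)

```text
t: 29.43
position: [0.4337, 0.3059, 0.173]
eef_rot: [-0.116, 0.993, 0.0, 0.001]
ft_force: [1.4, -0.0, 0.8]
grip_width: 0.722
grip_force: 0.0
```

Emit:
step_arm(
  increments=[0,0,-0.02,0,0.72,0,0,-0.04,0,0.72,0,0,-0.04,0,0.72],
)

```text
t: 29.68
position: [0.4347, 0.3065, 0.2137]
eef_rot: [-0.116, 0.993, 0.001, 0.003]
ft_force: [-0.5, -0.2, 0.8]
grip_width: 0.718
grip_force: 0.0
```

```bash
python3 -c "
from h import *
d=snap('side',9)
cv2.imwrite('pics/p9.png',d['img'][:,:,::-1])"
```

```text
(no output)
```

View pics/p9.png

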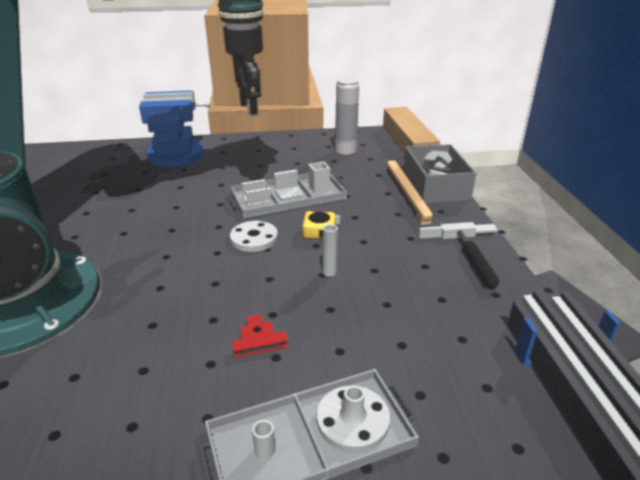

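All five parts stand in their own compartments: channel (256,192), angle (287,183), tube (319,177), short pipe (263,438) and flange (353,415). The long pipe (329,250) and flat flange (254,235) are untouched, and the arm is clear.

```bash
python3 -c "
from h import *
print(order.close_job())"
```

```text
the job is handed in; nothing more can be done
None
```

Both weld kits are made up in their trays, one part to a compartment and each set down the same way up; the long pipe and flat flange were not touched, and the job was handed in at about 30 s.

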